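# Fill up the part-packed jam and wafer trays

## Robot

A 6-joint arm with a two-finger parallel gripper is mounted at the origin on a cart in front of the work surface, level with it; the furniture and walls round the work are solid. World frame = base frame: x ahead of the robot, y to its left, z up, the work surface at z = 0. Lengths are in m, angles in rad, forces in N, time in s.
With the tool pointing down it reaches from about 0.35 to 0.775 m from the base axis. Payload 5.5 kg.
Tool frame: the origin (TCP) lies midway between the tips of the shut fingers; the grasp point (between the pads) lies grip_point_offset behind it (grip_point_offset is the distance from the TCP to the grasp point, in m); z points along the fingers, y is the direction in which the jaws open and shut (so a half turn about z gives the same grasp; the last joint's range is limited). The gripper opens to 85 mm and grips with 20 to 120 N. Pads are 22 mm wide; open, the fingers measure 114 mm over their backs; the gripper's body (76 mm by 85 mm) begins 54 mm behind the grasp point. The pads swing forward as they close: fully open they stand 13 mm farther back than shut.
Start: joints at [-1.484, 0.313, 0.046, 1.304, 0, 1.431], TCP at [0.129, -0.56, 0.231] pointing down, gripper open.
Joint ranges: [-2.76, 2.76], [-0.86, 1.69], [-1.03, 1.26], [-2.2, 2.34], [-1.47, 1.5], [-3.14, 3.14]. Speed limits (rad/s): [2.57, 2.57, 3.14, 3.14, 3.14, 3.14].

## Interface

Orientations are given as a unit quaternion [w, x, y, z].
In Python, from workcell import * gives the robot as it stands.
- The arm moves only by the tool send_rows, never from a script. Its argument "series" is one flat list of numbers, 7 for each row, row after row: the shift along the tool's x, y, z in cm, then the turn, a rotation vector about the tool's x, y, z in degrees, then the opening, from 0 (shut) to 1 (fully open). A call has 1 to 10 rows; each row is the pose to reach, as a shift and turn from the pose commanded when the call began, along the tool's axes at that moment; what a row does not reach only later rows make up. A row lasts 1/12 s, in which the tool goes at most 41.7 mm and 7.16 degrees, less where a joint would pass 70% of its speed; a pose out of reach is approached as far as the arm can. A call with a gripper value outside its range is refused whole. The fingers move at their own pace and stop on an object; "newtons" is the grip in N (left out, the last holds). Time passes only in rows, so rows that repeat a pose let the fingers close. It gives the time, the measured TCP pose, the force and the opening at its end, in the units of the state.
- get_state(): the state, without advancing time (a new reading comes with each control period).
- read_camera(name): name is "scene" or "top" or "wrist"; returns the picture (400x640x3 uint8, blue, green, red); there is no depth.
- camera_info(name): a dict with "K" (3x3 intrinsics, pixels), "xyz" and "attitude" of the camera in the world. Camera axes: x right, y down, z forward; pixel columns grow to the right and rows downward; lengths in m; the calibration is good to about 2 mm. The wrist camera is an equidistant fisheye: a pixel r from the principal point sees the ray r / f radians off the axis. A picture is of the moment at which its call begins: read the wrist's pose just before it. camera_info takes no time and is no camera call; for the wrist camera it gives the pose at the moment of the call.
- hand_in(): hands the job in, once; it reports no verdict.
Trained networks look in the newest picture that a camera, given by its name, has taken for a name from the list of things; names that differ only in an ending like _2 or _b are one class to them, and where a whole thing is asked for, a point or a joint stands for the part that bears it (a point fixed in the world has none). Each returns a list of dicts, best first, with "p" (0 to 1); they miss things now and then, are a little off and sometimes report something else, mostly with a low value. They report only what shows in the picture. A call takes as long as a camera call. They do not tell look-alikes from the thing itself.
- silhouettes(camera, label): "pixels" (400x640 bool, what is visible of it) and "box" ([left, top, width, height] in pixels, round what is visible of it).
The state is a dict: "clock": time; "joint_pos": joint angles; "qvel": joint speeds; "tau": joint torques, N m; "tcp_pos": TCP position; "orientation": TCP orientation; "wrist_force": force on the tool from outside, world axes, zero at the start; "ft_torque": the same for the moment, N m; "finger_gap": finger opening in m.
Only numpy, scipy, OpenCV 4.12 (cv2) and the standard library are available. Lean on these libraries where they do the work, as an engineer would, in place of code of your own. Each camera call takes 0.05 s, during which the arm holds its last target. There are 200 camera calls.

## Task

Three part-filled packing trays and a mixed handful of stray goods stand on the bench. Fill the trays up: put each stray into an empty pocket of the tray made for its kind (small jars, large jars, wafer rolls), the jars upright and everything set right down on the pocket floor rather than dropped in, and leave the pieces that are already packed in their pockets.

Things in the scene. Friction and masses are not known exactly. Their poses are not given: they have to be found in the camera images.
- small_jar_a: Stray small jam jar, amber glass with a paper label and a flat steel lid, 44 mm across (lid 42), 52 mm tall, about 0.11 kg; origin at the centre of its underside, z up; its yaw means nothing. Stands upright on the table.
- small_jar_b: Second stray, the same: small jam jar, amber glass with a paper label and a flat steel lid, 44 mm across (lid 42), 52 mm tall, about 0.11 kg; origin at the centre of its underside, z up; its yaw means nothing. Stands upright on the table.
- large_jar: Stray large jam jar, same make, 62 mm across (lid 60), 76 mm tall, about 0.32 kg; origin at the centre of its underside, z up; its yaw means nothing. Stands upright on the table.
- wafer_centre (a point): Stray pale golden wafer roll, a brittle tube 130 mm long and 38 mm across with a slightly flat underside, about 0.03 kg; This point is the middle of its axis, 19 mm above what it lies on; x runs along the tube. Lies on the table.
- small_jar_placed: The small jam jar, amber glass with a paper label and a flat steel lid, 44 mm across (lid 42), 52 mm tall, about 0.11 kg; already packed in the small-jar tray, in the end pocket at tray y = +66 mm; origin at the centre of its underside, z up; its yaw means nothing. To be left there.
- large_jar_placed: The large jam jar, same make, 62 mm across (lid 60), 76 mm tall, about 0.32 kg; already packed in the large-jar tray, in the pocket at tray y = +45 mm; origin at the centre of its underside, z up; its yaw means nothing. To be left there.
- wafer_placed_centre (a point): The pale golden wafer roll, a brittle tube 130 mm long and 38 mm across with a slightly flat underside, about 0.03 kg; already packed in the roll tray, in the channel at tray y = +40 mm. This point is the middle of its axis, 19 mm above what it lies on; x runs along the tube. To be left there.
- small_jar_tray: Low fixed cardboard tray with a pulp insert; origin centred on its underside, z up; pocket floors at z = 3 mm; 82 mm (x) by 214 mm (y), insert 20 mm high, cardboard rim 23 mm. Three round pockets 56 mm wide in a row along y, centred at x = 0, y = -66, 0 and +66 mm; at the start y = -66 and y = 0 are empty. Fingers closing along tray x clear the neighbours.
- large_jar_tray: Low fixed cardboard tray with a pulp insert; origin centred on its underside, z up; pocket floors at z = 3 mm; 106 mm (x) by 196 mm (y), insert 22 mm high, cardboard rim 25 mm. Two round pockets 76 mm wide, centred at x = 0, y = -45 and +45 mm; at the start y = -45 is empty. Fingers closing along tray x clear the neighbour.
- roll_tray: Low fixed cardboard tray with a pulp insert; origin centred on its underside, z up; pocket floors at z = 3 mm; 166 mm (x) by 152 mm (y), insert 13 mm high, cardboard rim 16 mm. Two straight channels along x, each 146 mm long and 50 mm wide, centred at x = 0, y = -40 and +40 mm; at the start y = -40 is empty. The bare gap between two packed rolls is 42 mm.
Things that resemble listed ones, but are neither listed nor needed, are in the scene too. What is shaped like the small_jar_b but red is not meant.

How it is judged:
At the end, for the whole second after the job is handed in: All four strays sit in the free pockets of their kind's tray, released and at rest: within 10 mm of the pocket's centre and 5 mm of its floor, jars tilted under 0.12 rad, the roll within 0.15 rad of its channel; the three pieces packed at the start are still seated likewise in their own pockets ((((x of small_jar_a in the frame of small_jar_tray between -0.01 and 0.01 m and y of small_jar_a in the frame of small_jar_tray between -0.01 and 0.01 m and z of small_jar_a in the frame of small_jar_tray between -0.002 and 0.008 m) and (x of small_jar_b in the frame of small_jar_tray between -0.01 and 0.01 m and y of small_jar_b in the frame of small_jar_tray between -0.076 and -0.056 m and z of small_jar_b in the frame of small_jar_tray between -0.002 and 0.008 m)) or ((x of small_jar_b in the frame of small_jar_tray between -0.01 and 0.01 m and y of small_jar_b in the frame of small_jar_tray between -0.01 and 0.01 m and z of small_jar_b in the frame of small_jar_tray between -0.002 and 0.008 m) and (x of small_jar_a in the frame of small_jar_tray between -0.01 and 0.01 m and y of small_jar_a in the frame of small_jar_tray between -0.076 and -0.056 m and z of small_jar_a in the frame of small_jar_tray between -0.002 and 0.008 m))) and x of large_jar in the frame of large_jar_tray between -0.01 and 0.01 m and y of large_jar in the frame of large_jar_tray between -0.055 and -0.035 m and z of large_jar in the frame of large_jar_tray between -0.002 and 0.008 m and x of wafer_centre in the frame of roll_tray between -0.01 and 0.01 m and y of wafer_centre in the frame of roll_tray between -0.05 and -0.03 m and z of wafer_centre in the frame of roll_tray between 0.017 and 0.027 m and angle between the x axis of wafer_centre and the x axis of roll_tray, either way round below 0.15 rad and x of small_jar_placed in the frame of small_jar_tray between -0.01 and 0.01 m and y of small_jar_placed in the frame of small_jar_tray between 0.056 and 0.076 m and z of small_jar_placed in the frame of small_jar_tray between -0.002 and 0.008 m and x of large_jar_placed in the frame of large_jar_tray between -0.01 and 0.01 m and y of large_jar_placed in the frame of large_jar_tray between 0.035 and 0.055 m and z of large_jar_placed in the frame of large_jar_tray between -0.002 and 0.008 m and x of wafer_placed_centre in the frame of roll_tray between -0.01 and 0.01 m and y of wafer_placed_centre in the frame of roll_tray between 0.03 and 0.05 m and z of wafer_placed_centre in the frame of roll_tray between 0.017 and 0.027 m and angle between each of small_jar_a, small_jar_b, large_jar, small_jar_placed, large_jar_placed's own z axis and vertical below 0.12 rad and linear speed of each of small_jar_a, small_jar_b, large_jar, small_jar_placed, large_jar_placed below 0.02 m/s and linear speed of each of wafer, wafer_placed below 0.03 m/s and contact force between each of small_jar_a, small_jar_b, large_jar, wafer and the fingers below 0.1 N); the robot touches nothing.
It fails at once if a piece already packed is taken or pushed out of its pocket (over 15 mm) or tipped (distance of any of small_jar_placed, large_jar_placed, wafer_placed_centre from where it was at the start of the episode above 0.015 m or angle between any of small_jar_placed, large_jar_placed's own z axis and vertical above 0.3 rad).
It fails at once if a stray jar or the roll is let fall (about 25 mm or more, untouched by the fingers) ((linear speed of small_jar_a above 0.7 m/s and contact force between small_jar_a and the fingers below 0.1 N) or (linear speed of large_jar above 0.7 m/s and contact force between large_jar and the fingers below 0.1 N) or (linear speed of small_jar_b above 0.7 m/s and contact force between small_jar_b and the fingers below 0.1 N) or (linear speed of wafer above 0.7 m/s and contact force between wafer and the fingers below 0.1 N)).
It also fails if it takes over 99 s, if anything falls off the work surface, if the arm or the gripper's body presses on something with over 40 N, if the wrist force passes 120 N, or if a joint passes its speed limit or range.

## Working session

There is one attempt and no reset: what is moved stays moved. The work goes in short steps, Python scripts to look and compute and a tool call to move; the robot and the scene stay as the last step left them, time stands still between calls to the robot, and variables do not carry over. Pictures are saved under pics/ and viewed, about 12 in all and at most 16, crops included, and the job is handed in when it is done.

Besides the shell and the picture viewer there is one more tool, called after ">>>" by a JSON object that holds its "name" and its "arguments", one argument or row to a line. send_rows: Moves the arm, as the interface text tells. Its arguments: {"type":"object","properties":{"series":{"type":"array"},"newtons":{"type":"number"}},"required":["series"]}

```bash
mkdir -p pics; python3 - <<'E'
from workcell import *
import cv2
s=get_state();print(s)
import workcell;print([k for k in dir(workcell) if not k.startswith('_')])
for n in("scene","top"):
    cv2.imwrite(f"pics/{n}0.png",read_camera(n));c=camera_info(n);print(n,c)
print(camera_info("wrist"))
E
```

```text
{'clock': 0.0, 'joint_pos': array([-1.48361222e+00,  3.14002573e-01,  4.49816316e-02,  1.30358036e+00,
       -3.05981481e-05,  1.43121439e+00]), 'qvel': array([-1.29246173e-03, -5.67666016e-05,  1.40861669e-03,  7.26003447e-04,
        1.87443433e-03, -1.41951682e-03]), 'tau': array([-1.43795151e-03, -4.80630147e+01,  2.98530453e+01,  1.95578038e-02,
       -4.06320614e-04,  5.04654707e-06]), 'tcp_pos': array([ 0.12922336, -0.55977564,  0.23040871]), 'orientation': array([-9.02576892e-04,  9.93578622e-01,  1.13140209e-01,  8.34762997e-06]), 'wrist_force': array([-0.04265126,  1.12388774,  0.36663953]), 'ft_torque': array([0.00339515, 0.0723151 , 0.0309216 ]), 'finger_gap': 0.08580472637941326}
['MotionError', 'camera_info', 'get_state', 'grip_point_offset', 'hand_in', 'read_camera', 'silhouettes']
scene {'K': array([[419.7821276 ,   0.        , 316.98867204],
       [  0.        , 419.7821276 , 194.10441026],
       [  0.        ,   0.        ,   1.        ]]), 'xyz': array([-0.33401895,  0.61822412,  0.53394909]), 'attitude': array([ 0.24605337, -0.41002049,  0.74212154, -0.46967709])}
top {'K': array([[369.01104753,   0.        , 314.96561351],
       [  0.        , 369.01104753, 197.63080361],
       [  0.        ,   0.        ,   1.        ]]), 'xyz': array([0.45471415, 0.05928724, 1.10282271]), 'attitude': array([-0.00570388,  0.71213533, -0.7015445 ,  0.02580781])}
{'K': array([[309.70691629,   0.        , 319.80933523],
       [  0.        , 309.70691629, 198.45202683],
       [  0.        ,   0.        ,   1.        ]]), 'xyz': array([ 0.20284851, -0.5421202 ,  0.37367638]), 'attitude': array([ 0.11822771,  0.7737675 , -0.61507902, -0.09478321])}
```

View pics/top0.png

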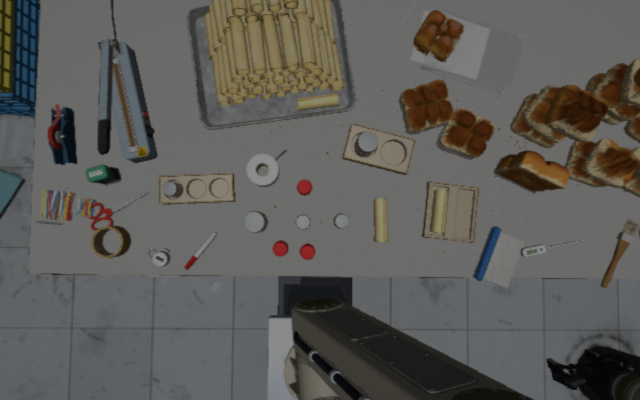

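```bash
cat > h.py <<'E'
from workcell import *
import numpy as np, cv2
from scipy.spatial.transform import Rotation as R
def rot(q): return R.from_quat([q[1],q[2],q[3],q[0]])
def px2w(cam,uv,z,ci=None):
    c=ci or camera_info(cam);K=c['K'];a=(np.atleast_2d(uv)-K[:2,2])/K[0,0]
    if cam=='wrist':
        r=np.linalg.norm(a,axis=1,keepdims=True)+1e-12
        d=np.hstack([a/r*np.sin(r),np.cos(r)])
    else: d=np.hstack([a,np.ones((len(a),1))])
    d=rot(c['attitude']).apply(d);o=c['xyz']
    return o+d*((z-o[2])/d[:,2])[:,None]
def w2px(cam,P,ci=None):
    c=ci or camera_info(cam);K=c['K'];d=rot(c['attitude']).inv().apply(np.atleast_2d(P)-c['xyz'])
    n=np.linalg.norm(d[:,:2],axis=1,keepdims=True)+1e-12
    a=d[:,:2]/n*np.arctan2(n,d[:,2:]) if cam=='wrist' else d[:,:2]/d[:,2:]
    return a*K[0,0]+K[:2,2]
E
python3 - <<'E'
from h import *
print(grip_point_offset)
Z=dict(small_jar_a=.052,large_jar=.076,wafer_centre=.019,small_jar_tray=.02,large_jar_tray=.022,roll_tray=.016)
for l,z in Z.items():
    for d in silhouettes("top",l):
        m=d['pixels'];v,u=np.nonzero(m)
        (c,sz,an)=cv2.minAreaRect(np.c_[u,v].astype(np.float32))
        bp=cv2.boxPoints((c,sz,an));w=px2w("top",bp,z)
        e1=w[1]-w[0];e2=w[2]-w[1]
        L=e1 if np.linalg.norm(e1)>np.linalg.norm(e2) else e2
        print(l,round(d['p'],2),d['box'],"ctr",px2w("top",[u.mean(),v.mean()],z)[0,:2].round(4),"rect",w.mean(0)[:2].round(4),np.round([np.linalg.norm(e1),np.linalg.norm(e2)],3),"ang",np.degrees(np.arctan2(L[1],L[0])).round(1))
E
```

```text
0.0187
small_jar_a 0.76 [295.9, 213.7, 15.2, 16.2] ctr [0.4338 0.0659] rect [0.4334 0.0656] [0.04  0.043] ang -179.1
small_jar_a 0.74 [332.5, 212.2, 15.9, 16.3] ctr [ 0.4376 -0.0444] rect [ 0.4375 -0.0446] [0.042 0.043] ang -115.7
small_jar_a 0.72 [299.8, 243.9, 16.0, 16.4] ctr [0.35   0.0502] rect [0.3502 0.0501] [0.04  0.039] ang -89.3
small_jar_a 0.59 [271.6, 239.2, 17.3, 17.3] ctr [0.3579 0.127 ] rect [0.3585 0.1273] [0.04  0.042] ang -134.1
small_jar_a 0.5 [295.0, 178.6, 15.1, 15.5] ctr [0.533  0.0616] rect [0.5331 0.0615] [0.038 0.042] ang -134.2
large_jar 0.58 [244.8, 210.4, 19.8, 23.4] ctr [0.4327 0.1979] rect [0.4321 0.1981] [0.061 0.052] ang -89.2
large_jar 0.31 [421.1, 181.4, 57.1, 58.7] ctr [ 0.4663 -0.3581] rect [ 0.4677 -0.3505] [0.156 0.149] ang -6.0
wafer_centre 0.83 [373.1, 196.9, 17.5, 42.3] ctr [ 0.4402 -0.1639] rect [ 0.4419 -0.1654] [0.039 0.127] ang -179.7
small_jar_tray 0.67 [156.7, 172.6, 77.1, 30.7] ctr [0.5259 0.3684] rect [0.5256 0.3772] [0.22  0.083] ang -86.9
small_jar_tray 0.58 [162.1, 185.1, 16.4, 7.7] ctr [0.5226 0.4463] rect [0.5233 0.4467] [0.055 0.044] ang -89.0
large_jar_tray 0.84 [343.1, 123.5, 71.5, 49.2] ctr [ 0.6486 -0.1649] rect [ 0.6516 -0.1565] [0.11 0.2 ] ang -103.5
roll_tray 0.58 [423.9, 179.9, 56.4, 59.7] ctr [ 0.467  -0.3818] rect [ 0.467 -0.374] [0.169 0.157] ang -6.3
```

The top view shows the small-jar tray at (196,189), the large-jar tray at (379,149) and the roll tray at (451,212). The strays are the small jars at (303,221) and (341,221), the large jar at (255,222) and the wafer at (380,219). Red look-alikes stand at (304,187), (280,248) and (307,251). The network detections agree with this picture. First I move over the wafer.

```bash
cat >> h.py <<'E'
def goto(x,y,z,th):
    """shift cm and rotvec deg from present pose to TCP (x,y,z), tool x axis at world angle th deg, pointing down (half turn free)"""
    s=get_state();r=rot(s['orientation']);t=np.radians(th)
    T=R.from_matrix(np.c_[[np.cos(t),np.sin(t),0],[np.sin(t),-np.cos(t),0],[0,0,-1]])
    d=r.inv().apply(np.array([x,y,z])-s['tcp_pos'])*100
    rv=np.degrees((r.inv()*T).as_rotvec())
    cx=r.as_matrix()[:,0]
    print("goto",[x,y,z,th],"shift cm",d.round(2),"turn",rv.round(1),"now th",np.degrees(np.arctan2(cx[1],cx[0])).round(1),s['tcp_pos'].round(4),'q',s['joint_pos'].round(2),'t',round(s['clock'],2))
E
python3 - <<'E'
from h import *
goto(.40,-.17,.23,0)
c=camera_info('wrist');print(rot(c['attitude']).as_matrix().round(2))
E
```

```text
goto [0.4, -0.17, 0.23, 0] shift cm [ 35.15 -31.94   0.13] turn [-0. -0. 13.] now th 13.0 [ 0.1293 -0.5602  0.2312] q [-1.48  0.31  0.05  1.3   0.    1.43] t 0.4
[[ 0.23 -0.93 -0.29]
 [-0.97 -0.21 -0.07]
 [ 0.    0.3  -0.95]]
```

>>> {"name": "send_rows", "arguments": {
  "series": [35.15,-31.94,0,0,0,13,1,35.15,-31.94,0,0,0,13,1,35.15,-31.94,0,0,0,13,1,35.15,-31.94,0,0,0,13,1,35.15,-31.94,0,0,0,13,1,35.15,-31.94,0,0,0,13,1,35.15,-31.94,0,0,0,13,1,35.15,-31.94,0,0,0,13,1,35.15,-31.94,0,0,0,13,1,35.15,-31.94,0,0,0,13,1]
}}

```text
clock: 1.23
tcp_pos: [0.3675, -0.2162, 0.2317]
orientation: [0.0, 1.0, -0.0, 0.0]
wrist_force: [-0.2, -0.9, 0.1]
finger_gap: 0.0855
```

>>> {"name": "send_rows", "arguments": {
  "series": [6,-5,0,0,0,0,1,6,-5,0,0,0,0,1,6,-5,0,0,0,0,1,6,-5,0,0,0,0,1]
}}

```text
clock: 1.57
tcp_pos: [0.4278, -0.1664, 0.2313]
orientation: [0.0, 1.0, 0.002, 0.0]
wrist_force: [-0.3, -0.8, -0.4]
finger_gap: 0.0857
```

```bash
python3 - <<'E'
from h import *
goto(.40,-.17,.23,0)
c=camera_info('wrist');im=read_camera('wrist');cv2.imwrite('pics/w1.png',im)
def meas(l,z):
    for d in silhouettes("wrist",l):
        v,u=np.nonzero(d['pixels']);k=cv2.findContours(d['pixels'].astype(np.uint8),0,2)[0];k=max(k,key=len)[:,0].astype(float)
        w=px2w('wrist',k,z,c)[:,:2]
        (cc,sz,an)=cv2.minAreaRect(w.astype(np.float32))
        print(l,round(d['p'],2),'px',u.mean().round(),v.mean().round(),'rect',np.round(cc,4),np.round(sz,3),round(an,1))
for l,z in dict(small_jar_a=.052,large_jar=.076,wafer_centre=.019,large_jar_tray=.022,roll_tray=.016).items(): meas(l,z)
E
```

```text
goto [0.4, -0.17, 0.23, 0] shift cm [-2.79  0.35  0.13] turn [ 0.  -0.   0.3] now th 0.3 [ 0.4278 -0.1664  0.2313] q [-0.55  0.09 -0.24  1.25 -0.    2.59] t 1.57
small_jar_a 0.91 px 142.0 170.0 rect [0.4359 0.0477] [0.042 0.068] 23.0
small_jar_a 0.9 px 115.0 224.0 rect [0.3636 0.1078] [0.042 0.083] 30.2
small_jar_a 0.89 px 160.0 233.0 rect [0.3552 0.035 ] [0.041 0.07 ] 34.5
small_jar_a 0.59 px 220.0 165.0 rect [ 0.4403 -0.0565] [0.041 0.056] 40.1
small_jar_a 0.55 px 137.0 91.0 rect [0.5305 0.0467] [0.068 0.042] 86.9
small_jar_a 0.39 px 328.0 15.0 rect [ 0.5954 -0.1549] [0.186 0.053] 89.6
large_jar 0.7 px 66.0 176.0 rect [0.4352 0.1651] [0.059 0.125] 6.4
wafer_centre 0.88 px 321.0 158.0 rect [ 0.4379 -0.1668] [0.133 0.038] 2.8
large_jar_tray 0.6 px 327.0 15.0 rect [ 0.604  -0.1547] [0.205 0.058] 89.7
roll_tray 0.6 px 484.0 141.0 rect [ 0.4661 -0.3766] [0.158 0.166] 84.2
```

View pics/w1.png

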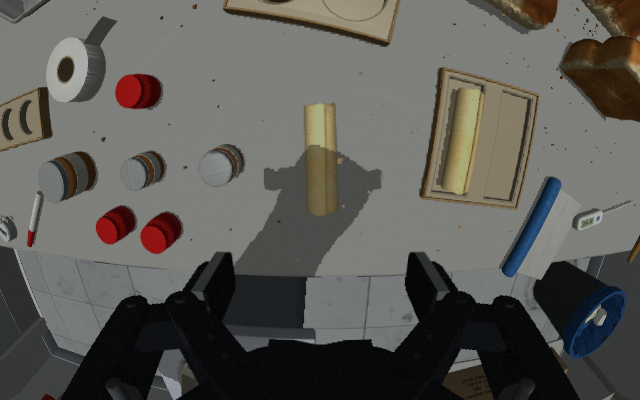

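The wrist picture shows the stray wafer at (321,158), lying almost along x, and the roll tray at (484,141) with its right-hand channel free. Wrist and top agree within 3 mm. Next I pick the roll.

```bash
python3 - <<'E'
from h import *
goto(.438,-.167,.012,2)
E
```

```text
goto [0.438, -0.167, 0.012, 2] shift cm [ 1.2  -0.2  21.93] turn [ 0.   0.  -2.1] now th -0.1 [ 0.426  -0.1689  0.2313] q [-0.55  0.09 -0.24  1.25 -0.    2.59] t 1.87
```

>>> {"name": "send_rows", "arguments": {
  "series": [1.2,-0.2,4,0,0,-2,0.75,1.2,-0.2,8,0,0,-2,0.75,1.2,-0.2,12,0,0,-2,0.75,1.2,-0.2,16,0,0,-2,0.75,1.2,-0.2,19,0,0,-2,0.75,1.2,-0.2,21,0,0,-2,0.75,1.2,-0.2,21.8,0,0,-2,0.75,1.2,-0.2,21.9,0,0,-2,0.75,1.2,-0.2,21.9,0,0,-2,0.75,1.2,-0.2,21.9,0,0,-2,0.75]
}}

```text
clock: 2.7
tcp_pos: [0.4399, -0.167, 0.0138]
orientation: [0.001, 1.0, 0.017, 0.001]
wrist_force: [-0.2, 0.4, -0.3]
finger_gap: 0.0638
```

>>> {"name": "send_rows", "arguments": {
  "series": [0,0,0,0,0,0,0.35,0,0,0,0,0,0,0.35,0,0,0,0,0,0,0.35,0,0,0,0,0,0,0.35,0,0,0,0,0,0,0.35,0,0,0,0,0,0,0.35],
  "newtons": 20
}}

```text
clock: 3.2
tcp_pos: [0.4398, -0.1666, 0.0137]
orientation: [0.001, 1.0, 0.017, 0.001]
wrist_force: [-1.6, 0.5, 6.2]
finger_gap: 0.0357
```

```bash
python3 - <<'E'
from h import *
s=get_state();print(s['finger_gap'],s['wrist_force'].round(2))
goto(.438,-.167,.012,2)
E
```

```text
0.03572728419598921 [-1.56  0.5   6.24]
goto [0.438, -0.167, 0.012, 2] shift cm [-0.18  0.03  0.17] turn [ 0.1 -0.1  0. ] now th 2.0 [ 0.4398 -0.1666  0.0137] q [-0.53  0.3  -0.56  0.71 -0.    2.57] t 3.2
```

>>> {"name": "send_rows", "arguments": {
  "series": [0,0,0,0,0,0,0.6,0,0,0,0,0,0,0.6,0,0,0,0,0,0,0.6,-0.2,0,0.4,0,0,0,0.6,-0.2,0,0.4,0,0,0,0.6,-0.2,0,0.4,0,0,0,0.6]
}}

```text
clock: 3.7
tcp_pos: [0.4362, -0.1657, 0.0078]
orientation: [-0.0, 1.0, 0.017, -0.0]
wrist_force: [0.1, 0.2, 0.1]
finger_gap: 0.0513
```

>>> {"name": "send_rows", "arguments": {
  "series": [0,0,0,0,0,0,0.3,0,0,0,0,0,0,0.3,0,0,0,0,0,0,0.3,0,0,0,0,0,0,0.3,0,0,0,0,0,0,0.3,0,0,0,0,0,0,0.3],
  "newtons": 20
}}

```text
clock: 4.2
tcp_pos: [0.4368, -0.166, 0.0083]
orientation: [0.0, 1.0, 0.017, 0.0]
wrist_force: [0.0, -0.1, -0.4]
finger_gap: 0.0361
```

```bash
python3 - <<'E'
from h import *
s=get_state();print(s['finger_gap'],s['wrist_force'].round(2))
goto(.438,-.167,.012,2)
E
```

```text
0.03610100537857949 [ 0.04 -0.1  -0.37]
goto [0.438, -0.167, 0.012, 2] shift cm [ 0.12  0.1  -0.37] turn [ 0. -0. -0.] now th 2.0 [ 0.4368 -0.166   0.0083] q [-0.54  0.3  -0.57  0.7  -0.    2.57] t 4.2
```

>>> {"name": "send_rows", "arguments": {
  "series": [0,0,-1,0,0,0,0.3,0,0,-3,0,0,0,0.3,0,0,-6,0,0,0,0.3,0,0,-9,0,0,0,0.3,0,0,-10,0,0,0,0.3,0,0,-10,0,0,0,0.3]
}}

```text
clock: 4.7
tcp_pos: [0.4388, -0.1672, 0.1111]
orientation: [0.002, 1.0, 0.017, 0.003]
wrist_force: [0.9, 0.4, -0.3]
finger_gap: 0.0358
```

```bash
python3 - <<'E'
from h import *
s=get_state();print(s['finger_gap'],s['wrist_force'].round(2))
goto(.4613,-.4153,.108,-6)
E
```

```text
0.035790579977657125 [ 0.89  0.36 -0.25]
goto [0.4613, -0.4153, 0.108, -6] shift cm [ 1.38 24.87  0.4 ] turn [ 0.2 -0.3  8. ] now th 2.0 [ 0.4388 -0.1672  0.1111] q [-0.54  0.18 -0.43  0.95 -0.    2.57] t 4.7
```

>>> {"name": "send_rows", "arguments": {
  "series": [0.2,2,0.2,0,0,1,0.3,0.4,5,0.2,0,0,2,0.3,0.6,8.5,0.2,0,0,3,0.3,0.8,12,0.2,0,0,4,0.3,1,16,0.2,0,0,5,0.3,1.2,19.5,0.2,0,0,6,0.3,1.4,22.5,0.2,0,0,7,0.3,1.4,24.3,0.2,0,0,8,0.3,1.4,24.9,0.2,0,0,8,0.3,1.4,24.9,0.2,0,0,8,0.3]
}}

```text
clock: 5.53
tcp_pos: [0.4585, -0.4152, 0.104]
orientation: [-0.001, 0.999, -0.053, -0.001]
wrist_force: [0.1, 1.1, -0.4]
finger_gap: 0.0358
```

```bash
python3 - <<'E'
from h import *
c=camera_info('wrist');im=read_camera('wrist')
for d in silhouettes("wrist",'roll_tray')+silhouettes("wrist",'wafer_centre'):
    k=max(cv2.findContours(d['pixels'].astype(np.uint8),0,2)[0],key=len)[:,0].astype(float)
    for z in (.016,.022):
        cc,sz,an=cv2.minAreaRect(px2w('wrist',k,z,c)[:,:2].astype(np.float32));print(round(d['p'],2),np.round(d['box']),z,np.round(cc,4),np.round(sz,3),round(an,1))
t=np.radians(-6);C=np.array([.4665,-.3755])
M=np.array([[np.cos(t),-np.sin(t)],[np.sin(t),np.cos(t)]])
for a,z,col in((np.array([[-.083,-.076],[.083,-.076],[.083,.076],[-.083,.076]]),.016,(0,0,255)),(np.array([[-.073,-.065],[.073,-.065],[.073,-.015],[-.073,-.015]]),.013,(0,255,0))):
    P=np.c_[a@M.T+C,np.full(4,z)];cv2.polylines(im,[w2px('wrist',P,c).round().astype(int)],1,col,1)
cv2.imwrite('pics/w2.png',im)
goto(.4613,-.4153,.0113,-6)
E
```

```text
0.59 [179.  89. 197. 194.] 0.016 [ 0.4661 -0.3797] [0.153 0.166] 84.0
0.59 [179.  89. 197. 194.] 0.022 [ 0.4679 -0.3808] [0.149 0.162] 84.0
0.86 [277. 119.  85. 223.] 0.016 [ 0.4157 -0.411 ] [0.068 0.213] 82.5
0.86 [277. 119.  85. 223.] 0.022 [ 0.4188 -0.4114] [0.066 0.208] 82.5
goto [0.4613, -0.4153, 0.0113, -6] shift cm [0.29 0.26 9.39] turn [-0.1  0.1  0.1] now th -5.9 [ 0.4589 -0.4126  0.1052] q [-0.86  0.46 -0.06  1.06  0.    2.38] t 5.68
```

View pics/w2.png

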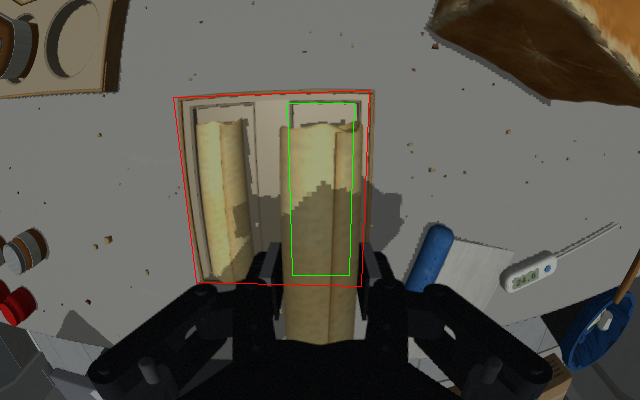

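The wrist picture shows the tray outline (red) sitting about 4 mm too far left. From overhead the tray centre is (0.466, -0.3795). The roll is held straight. I shift by that much and lower it.

```bash
python3 - <<'E'
from h import *
goto(.461,-.4193,.0113,-6)
E
```

```text
goto [0.461, -0.4193, 0.0113, -6] shift cm [0.3  0.66 9.39] turn [-0.1  0.1  0.1] now th -5.9 [ 0.4589 -0.4126  0.1052] q [-0.86  0.46 -0.06  1.06  0.    2.38] t 5.68
```

>>> {"name": "send_rows", "arguments": {
  "series": [0.3,0.5,0,0,0,0,0.3,0.3,0.5,3,0,0,0,0.3,0.3,0.5,6,0,0,0,0.3,0.3,0.5,7,0,0,0,0.3,0.3,0.5,7,0,0,0,0.3,0.3,0.5,7,0,0,0,0.3]
}}

```text
clock: 6.18
tcp_pos: [0.4619, -0.4189, 0.0364]
orientation: [-0.0, 0.999, -0.052, -0.0]
wrist_force: [0.1, -0.3, 0.3]
finger_gap: 0.036
```

```bash
python3 - <<'E'
from h import *
goto(.461,-.4193,.0113,-6)
E
```

```text
goto [0.461, -0.4193, 0.0113, -6] shift cm [-0.08  0.05  2.51] turn [-0.   0.1  0. ] now th -6.0 [ 0.4619 -0.4189  0.0364] q [-0.87  0.53 -0.13  0.92 -0.    2.38] t 6.18
```

>>> {"name": "send_rows", "arguments": {
  "series": [0,0,1,0,0,0,0.3,0,0,1.7,0,0,0,0.3,0,0,2.1,0,0,0,0.3,0,0,2.3,0,0,0,0.3,0,0,2.4,0,0,0,0.3,0,0,2.45,0,0,0,0.3,0,0,2.45,0,0,0,0.3]
}}

```text
clock: 6.77
tcp_pos: [0.4619, -0.4199, 0.012]
orientation: [0.0, 0.999, -0.052, 0.0]
wrist_force: [-0.2, 0.3, -0.1]
finger_gap: 0.0359
```

>>> {"name": "send_rows", "arguments": {
  "series": [0,0,0,0,0,0,0.3,0,0,0,0,0,0,0.3]
}}

```text
clock: 6.93
tcp_pos: [0.462, -0.4199, 0.0121]
orientation: [0.0, 0.999, -0.052, 0.0]
wrist_force: [-0.6, -0.6, -0.6]
finger_gap: 0.0361
```

>>> {"name": "send_rows", "arguments": {
  "series": [0,0,0.1,0,0,0,0.3,0,0,0.1,0,0,0,0.3,0,0,0.1,0,0,0,0.6,0,0,0.1,0,0,0,0.6,0,0,0.1,0,0,0,0.6,0,0,-1,0,0,0,0.6,0,0,-4,0,0,0,0.6,0,0,-8,0,0,0,0.6,0,0,-12,0,0,0,0.6,0,0,-12,0,0,0,0.6]
}}

```text
clock: 7.77
tcp_pos: [0.4651, -0.4233, 0.1415]
orientation: [0.005, 0.999, -0.052, 0.005]
wrist_force: [0.8, -2.3, 0.5]
finger_gap: 0.0516
```

```bash
python3 - <<'E'
from h import *
c=camera_info('wrist');im=read_camera('wrist')
for d in silhouettes("wrist",'roll_tray')+silhouettes("wrist",'wafer_centre'):
    k=max(cv2.findContours(d['pixels'].astype(np.uint8),0,2)[0],key=len)[:,0].astype(float)
    for z in (.016,.022):
        cc,sz,an=cv2.minAreaRect(px2w('wrist',k,z,c)[:,:2].astype(np.float32));print(round(d['p'],2),np.round(d['box']),z,np.round(cc,4),np.round(sz,3),round(an,1))
cv2.imwrite('pics/w3.png',im)
goto(.4376,-.0445,.13,93)
E
```

```text
0.74 [190.  98. 168. 174.] 0.016 [ 0.4663 -0.3799] [0.153 0.167] 84.4
0.74 [190.  98. 168. 174.] 0.022 [ 0.4679 -0.381 ] [0.15  0.163] 84.4
0.42 [ 10.   2. 136. 102.] 0.016 [ 0.6531 -0.159 ] [0.22 0.11] 76.5
0.42 [ 10.   2. 136. 102.] 0.022 [ 0.6506 -0.165 ] [0.215 0.108] 76.5
0.91 [294. 118.  43. 147.] 0.016 [ 0.4598 -0.4188] [0.04  0.141] 83.6
0.91 [294. 118.  43. 147.] 0.022 [ 0.4615 -0.4191] [0.039 0.138] 83.6
goto [0.4376, -0.0445, 0.13, 93] shift cm [ -6.37 -37.08   0.23] turn [  0.1   0.  -99. ] now th -6.0 [ 0.4622 -0.42    0.1329] q [-0.87  0.45  0.    1.12 -0.    2.38] t 7.92
```

View pics/w3.png

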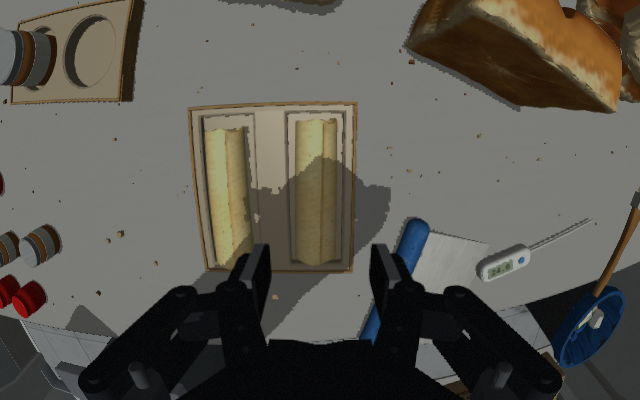

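The roll lies flat and centred in its channel at (316,193), measured at (0.4615, -0.419) against a wanted (0.462, -0.419). The packed roll is undisturbed. Next is the small jar at y = -0.0445.

>>> {"name": "send_rows", "arguments": {
  "series": [-6.4,-37,0,0,0,-99,0.75,-6.4,-37,0,0,0,-99,0.75,-6.4,-37,0,0,0,-99,0.75,-6.4,-37,0,0,0,-99,0.75,-6.4,-37,0,0,0,-99,0.75,-6.4,-37,0,0,0,-99,0.75,-6.4,-37,0,0,0,-99,0.75,-6.4,-37,0,0,0,-99,0.75,-6.4,-37,0,0,0,-99,0.75,-6.4,-37,0,0,0,-99,0.75]
}}

```text
clock: 8.75
tcp_pos: [0.4332, -0.0382, 0.13]
orientation: [-0.003, 0.837, 0.548, -0.001]
wrist_force: [-0.3, -0.4, 0.1]
finger_gap: 0.0638
```

```bash
python3 - <<'E'
from h import *
goto(.4376,-.0445,.13,93)
E
```

```text
goto [0.4376, -0.0445, 0.13, 93] shift cm [-0.41  0.65 -0.01] turn [ -0.4  -0.2 -26.6] now th 66.4 [ 0.4332 -0.0382  0.13  ] q [-0.27  0.11 -0.47  1.    0.    1.71] t 8.75
```

>>> {"name": "send_rows", "arguments": {
  "series": [0,0,0,0,0,-27,0.75,0,0,0,0,0,-27,0.75,0,0,0,0,0,-27,0.75,0,0,0,0,0,-27,0.75,0,0,0,0,0,-27,0.75,0,0,0,0,0,-27,0.75]
}}

```text
clock: 9.25
tcp_pos: [0.4358, -0.0447, 0.1306]
orientation: [-0.001, 0.692, 0.722, -0.001]
wrist_force: [0.1, -0.9, 0.5]
finger_gap: 0.0639
```

```bash
cat >> h.py <<'E'
from scipy.optimize import minimize
def solid(cam,pts,c):
    m=np.zeros((400,640),np.uint8);p=w2px(cam,pts,c)
    cv2.fillConvexPoly(m,cv2.convexHull((p*16).round().astype(np.int32)),1,shift=4);return m>0
def iou(a,b): return (a&b).sum()/max((a|b).sum(),1)
A=np.linspace(0,2*np.pi,40)
def cyl(x,y,r,h,z0=0): return np.array([[x+r*np.cos(a),y+r*np.sin(a),z] for z in(z0,z0+h) for a in A])
def boxp(x,y,t,lx,ly,h):
    c,s=np.cos(t),np.sin(t)
    return np.array([[x+c*a-s*b,y+s*a+c*b,z] for a in(-lx/2,lx/2) for b in(-ly/2,ly/2) for z in(0,h)])
def fit(cam,mask,f,g,step,c):
    n=len(g);S=np.vstack([g]+[np.array(g)+np.eye(n)[i]*step[i] for i in range(n)])
    o=minimize(lambda p:-iou(mask,solid(cam,f(*p),c)),g,method='Nelder-Mead',options=dict(initial_simplex=S,xatol=2e-4,fatol=1e-4))
    return o.x.round(4),round(-o.fun,3)
def fitjars(cam,label,r,h,c,guess=None):
    for d in silhouettes(cam,label):
        k=np.argwhere(d['pixels'])[:,::-1].mean(0);g=px2w(cam,k,h/2,c)[0,:2]
        print(label,round(d['p'],2),k.round(),fit(cam,d['pixels'],lambda x,y:cyl(x,y,r,h),g,(.01,.01),c))
E
python3 - <<'E'
from h import *
c=camera_info('wrist');im=read_camera('wrist')
cv2.imwrite('pics/w4.png',im)
fitjars('wrist','small_jar_a',.022,.052,c)
fitjars('wrist','large_jar',.031,.076,c)
ct=camera_info('top');read_camera('top')
fitjars('top','small_jar_a',.022,.052,ct)
fitjars('top','large_jar',.031,.076,ct)
for l,b,g in(('small_jar_tray',(.082,.214,.021),(.525,.377,.054)),('large_jar_tray',(.106,.196,.023),(.65,-.16,-.235))):
  for cam,cc in(('wrist',c),('top',ct)):
    for d in silhouettes(cam,l)[:1]: print(l,cam,round(d['p'],2),d['box'],fit(cam,d['pixels'],lambda x,y,t:boxp(x,y,t,*b),g,(.01,.01,.05),cc))
goto(.4376,-.0445,.13,93)
E
```

```text
small_jar_a 0.97 [322.  65.] (array([0.4322, 0.0613]), np.float64(0.891))
small_jar_a 0.68 [447.  82.] (array([0.5324, 0.0599]), np.float64(0.868))
small_jar_a 0.65 [321. 205.] (array([ 0.436 , -0.0488]), np.float64(0.858))
small_jar_a 0.57 [233.   9.] (array([0.3526, 0.1291]), np.float64(0.946))
small_jar_a 0.56 [213.  84.] (array([0.3479, 0.0485]), np.float64(0.853))
small_jar_a 0.74 [307. 251.] (array([0.3455, 0.0509]), np.float64(0.835))
small_jar_a 0.69 [280. 248.] (array([0.3562, 0.128 ]), np.float64(0.816))
small_jar_a 0.62 [302. 222.] (array([0.4337, 0.0646]), np.float64(0.903))
small_jar_a 0.47 [303. 187.] (array([0.5335, 0.063 ]), np.float64(0.842))
small_jar_a 0.39 [381. 149.] (array([ 0.6599, -0.1884]), np.float64(0.136))
large_jar 0.68 [254. 221.] (array([0.4312, 0.1988]), np.float64(0.875))
small_jar_tray top 0.9 [157.1, 173.9, 78.2, 30.6] (array([0.526 , 0.3788, 0.0487]), np.float64(0.84))
large_jar_tray wrist 0.82 [427.3, 206.6, 144.4, 156.3] (array([ 0.656 , -0.1609, -0.2209]), np.float64(0.383))
large_jar_tray top 0.76 [344.9, 123.6, 68.1, 47.0] (array([ 0.6537, -0.1564, -0.2405]), np.float64(0.817))
goto [0.4376, -0.0445, 0.13, 93] shift cm [0.05 0.07 0.18] turn [ 0.   0.  -0.4] now th 92.6 [ 0.437  -0.0451  0.1318] q [-0.29  0.11 -0.46  1.   -0.    1.24] t 9.75
```

View pics/w4.png

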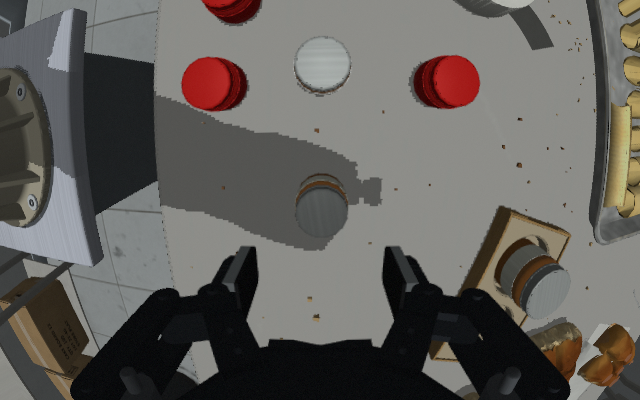

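The jar under the gripper is at (321,207), with reds at (213,84) and (447,82). The two cameras put it at about (0.4365, -0.0467). I descend and grip.

>>> {"name": "send_rows", "arguments": {
  "series": [-0.15,-0.05,3,0,0,0,0.75,-0.15,-0.05,6,0,0,0,0.75,-0.15,-0.05,9,0,0,0,0.75,-0.15,-0.05,10.5,0,0,0,0.75,-0.15,-0.05,10.9,0,0,0,0.75,-0.15,-0.05,10.9,0,0,0,0.75,-0.15,-0.05,10.9,0,0,0,0.4,-0.15,-0.05,10.9,0,0,0,0.4,-0.15,-0.05,10.9,0,0,0,0.4,-0.15,-0.05,10.9,0,0,0,0.4],
  "newtons": 40
}}

```text
clock: 10.58
tcp_pos: [0.438, -0.047, 0.0242]
orientation: [0.002, 0.691, 0.723, 0.001]
wrist_force: [-0.3, -0.4, 7.0]
finger_gap: 0.0427
```

>>> {"name": "send_rows", "arguments": {
  "series": [0,0,0,0,0,0,0.4,0,0,0,0,0,0,0.4]
}}

```text
clock: 10.75
tcp_pos: [0.438, -0.047, 0.0242]
orientation: [0.002, 0.691, 0.723, 0.001]
wrist_force: [1.0, 0.4, 6.8]
finger_gap: 0.0428
```

```bash
python3 - <<'E'
from h import *
s=get_state();print(s['finger_gap'],s['wrist_force'].round(2))
goto(.4376,-.0445,.022,93)
E
```

```text
0.04281580208197399 [1.04 0.43 6.81]
goto [0.4376, -0.0445, 0.022, 93] shift cm [ 0.25 -0.03  0.22] turn [ 0.2  0.1 -0.4] now th 92.6 [ 0.438  -0.047   0.0242] q [-0.29  0.24 -0.62  0.71 -0.    1.24] t 10.75
```

>>> {"name": "send_rows", "arguments": {
  "series": [0,0,-1,0,0,0,0.4,0,0,-3,0,0,0,0.4,0,0,-6,0,0,0,0.4,0,0,-9.5,0,0,0,0.4,0,0,-12,0,0,0,0.4,0,0,-13,0,0,0,0.4,0,0,-13,0,0,0,0.4]
}}

```text
clock: 11.33
tcp_pos: [0.4386, -0.0471, 0.156]
orientation: [0.003, 0.691, 0.723, 0.001]
wrist_force: [-0.4, -0.4, -1.2]
finger_gap: 0.0427
```

```bash
python3 - <<'E'
from h import *
s=get_state();print(s['finger_gap'],s['wrist_force'].round(2))
goto(.526,.378,.15,93)
E
```

```text
0.0427136465279921 [-0.44 -0.35 -1.16]
goto [0.526, 0.378, 0.15, 93] shift cm [42.07 10.67  0.58] turn [ 0.3  0.1 -0.4] now th 92.6 [ 0.4386 -0.0471  0.156 ] q [-0.29  0.09 -0.42  1.05 -0.    1.24] t 11.33
```

>>> {"name": "send_rows", "arguments": {
  "series": [2,0.5,0,0,0,0,0.4,5,1.3,0,0,0,0,0.4,8.5,2.2,0,0,0,0,0.4,12.3,3.1,0,0,0,0,0.4,16,4.1,0,0,0,0,0.4,20,5.1,0,0,0,0,0.4,24,6.1,0,0,0,0,0.4,28,7.1,0,0,0,0,0.4,32,8.1,0,0,0,0,0.4,35,8.9,0,0,0,0,0.4]
}}

```text
clock: 12.17
tcp_pos: [0.5088, 0.3101, 0.1511]
orientation: [-0.0, 0.69, 0.724, -0.001]
wrist_force: [1.1, -0.5, -1.3]
finger_gap: 0.0431
```

>>> {"name": "send_rows", "arguments": {
  "series": [3,0.8,0,0,0,0,0.4,5.5,1.4,0,0,0,0,0.4,7,1.8,0,0,0,0,0.4,7,1.8,0,0,0,0,0.4,7,1.8,0,0,0,0,0.4,7,1.8,0,0,0,0,0.4]
}}

```text
clock: 12.67
tcp_pos: [0.5234, 0.377, 0.1515]
orientation: [-0.0, 0.691, 0.723, -0.001]
wrist_force: [0.1, -0.8, 0.1]
finger_gap: 0.0431
```

```bash
cat >> h.py <<'E'
def overlay(im,C,yaw,lx,ly,h,pk,r,c):
    t=np.radians(yaw);M=np.array([[np.cos(t),-np.sin(t)],[np.sin(t),np.cos(t)]])
    a=np.array([[-lx,-ly],[lx,-ly],[lx,ly],[-lx,ly]])/2
    def dr(a,z,col):cv2.polylines(im,[w2px('wrist',np.c_[a@M.T+C,np.full(len(a),z)],c).round().astype(int)],1,col,1)
    dr(a,h+.003,(0,0,255))
    for y in pk: dr(np.c_[r*np.cos(A),y+r*np.sin(A)],h,(0,255,0));print('pocket',y,(np.array([0,y])@M.T+C).round(4))
E
python3 - <<'E'
from h import *
c=camera_info('wrist');im=read_camera('wrist')
for d in silhouettes('wrist','small_jar_tray')[:1]:
    k=max(cv2.findContours(d['pixels'].astype(np.uint8),0,2)[0],key=len)[:,0].astype(float)
    cc,sz,an=cv2.minAreaRect(px2w('wrist',k,.02,c)[:,:2].astype(np.float32));print(round(d['p'],2),np.round(d['box']),np.round(cc,4),np.round(sz,3),round(an,1))
overlay(im,(.526,.378),3,.082,.214,.02,(-.066,0,.066),.028,c)
cv2.imwrite('pics/w5.png',im)
goto(.526,.378,.15,93)
E
```

```text
0.71 [275.  71.  96. 176.] [0.5232 0.401 ] [0.085 0.166] 3.2
pocket -0.066 [0.5295 0.3121]
pocket 0 [0.526 0.378]
pocket 0.066 [0.5225 0.4439]
goto [0.526, 0.378, 0.15, 93] shift cm [0.12 0.22 0.23] turn [-0.1  0.1 -0.4] now th 92.6 [0.5239 0.3767 0.1523] q [ 0.5   0.48  0.1   1.19 -0.    2.03] t 12.77
```

View pics/w5.png

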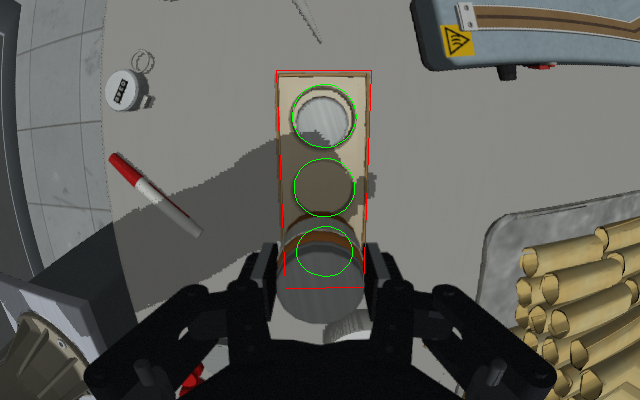

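The red outline matches the tray and the middle pocket at (325,188) within about 2 mm. I set the jar into the middle pocket.

>>> {"name": "send_rows", "arguments": {
  "series": [0.05,0.15,2,0,0,0,0.4,0.05,0.15,5,0,0,0,0.4,0.05,0.15,8,0,0,0,0.4,0.05,0.15,9,0,0,0,0.4,0.05,0.15,9,0,0,0,0.4,0.05,0.15,9,0,0,0,0.4]
}}

```text
clock: 13.27
tcp_pos: [0.5257, 0.3778, 0.0631]
orientation: [-0.0, 0.691, 0.723, -0.0]
wrist_force: [0.0, -0.2, -0.4]
finger_gap: 0.0426
```

```bash
python3 - <<'E'
from h import *
goto(.5255,.377,.0272,93)
E
```

```text
goto [0.5255, 0.377, 0.0272, 93] shift cm [-0.07 -0.02  3.59] turn [-0.   0.  -0.4] now th 92.6 [0.5257 0.3778 0.0631] q [ 0.5   0.54 -0.03  1.   -0.    2.03] t 13.27
```

>>> {"name": "send_rows", "arguments": {
  "series": [-0.05,0,1.5,0,0,0,0.4,-0.05,0,2.6,0,0,0,0.4,-0.05,0,3.1,0,0,0,0.4,-0.05,0,3.4,0,0,0,0.4,-0.05,0,3.5,0,0,0,0.4,-0.05,0,3.6,0,0,0,0.4,-0.05,0,3.65,0,0,0,0.4,-0.05,0,3.65,0,0,0,0.4]
}}

```text
clock: 13.93
tcp_pos: [0.526, 0.3782, 0.0273]
orientation: [0.0, 0.691, 0.723, 0.0]
wrist_force: [-2.5, -1.0, 4.6]
finger_gap: 0.0428
```

>>> {"name": "send_rows", "arguments": {
  "series": [0,0,0,0,0,0,0.7,0,0,0,0,0,0,0.7,0,0,0,0,0,0,0.7,0,0,-1,0,0,0,0.75,0,0,-4,0,0,0,0.75,0,0,-8,0,0,0,0.75,0,0,-11,0,0,0,0.75,0,0,-11,0,0,0,0.75]
}}

```text
clock: 14.6
tcp_pos: [0.5295, 0.3801, 0.1448]
orientation: [0.002, 0.691, 0.723, 0.006]
wrist_force: [0.4, 0.1, 0.6]
finger_gap: 0.0639
```

```bash
python3 - <<'E'
from h import *
goto(.433,.063,.13,93)
E
```

```text
goto [0.433, 0.063, 0.13, 93] shift cm [-31.24 -11.1    1.19] turn [ 0.6 -0.3 -0.4] now th 92.6 [0.5295 0.3801 0.1448] q [ 0.5   0.49  0.09  1.16 -0.    2.02] t 14.6
```

>>> {"name": "send_rows", "arguments": {
  "series": [-4,-1.4,0,0,0,0,0.75,-8,-2.8,0,0,0,0,0.75,-12,-4.2,0,0,0,0,0.75,-16,-5.6,0,0,0,0,0.75,-20,-7,0,0,0,0,0.75,-24,-8.4,0,0,0,0,0.75,-28,-9.7,0,0,0,0,0.75,-31.1,-10.8,0,0,0,0,0.75,-31.1,-10.8,0.5,0,0,0,0.75,-31.1,-10.8,0.5,0,0,0,0.75]
}}

```text
clock: 15.43
tcp_pos: [0.4316, 0.0606, 0.1314]
orientation: [0.0, 0.692, 0.721, 0.0]
wrist_force: [0.1, 0.8, 0.2]
finger_gap: 0.0638
```

>>> {"name": "send_rows", "arguments": {
  "series": [0,0,0,0,0,0,0.75,0,0,0,0,0,0,0.75]
}}

```text
clock: 15.6
tcp_pos: [0.4326, 0.0631, 0.1317]
orientation: [0.0, 0.69, 0.723, 0.0]
wrist_force: [0.1, -0.3, -0.2]
finger_gap: 0.0643
```

```bash
python3 - <<'E'
from h import *
c=camera_info('wrist');im=read_camera('wrist')
fitjars('wrist','small_jar_a',.022,.052,c)
fitjars('wrist','large_jar',.031,.076,c)
fitjars('wrist','small_jar_tray',.04,.02,c)
cv2.imwrite('pics/w6.png',im)
goto(.433,.063,.022,93)
E
```

```text
small_jar_a 0.85 [320. 200.] (array([0.432 , 0.0643]), np.float64(0.869))
small_jar_a 0.73 [435. 207.] (array([0.5327, 0.0603]), np.float64(0.862))
small_jar_a 0.56 [220. 210.] (array([0.3465, 0.0485]), np.float64(0.868))
small_jar_a 0.41 [480. 349.] (array([ 0.641 , -0.1257]), np.float64(0.0))
large_jar 0.55 [327.  32.] (array([0.4307, 0.2001]), np.float64(0.945))
goto [0.433, 0.063, 0.022, 93] shift cm [-0.04  0.06 10.93] turn [ 0.   0.  -0.3] now th 92.7 [0.4323 0.0634 0.1313] q [-0.04  0.11 -0.47  0.99 -0.    1.48] t 15.8
```

View pics/w6.png

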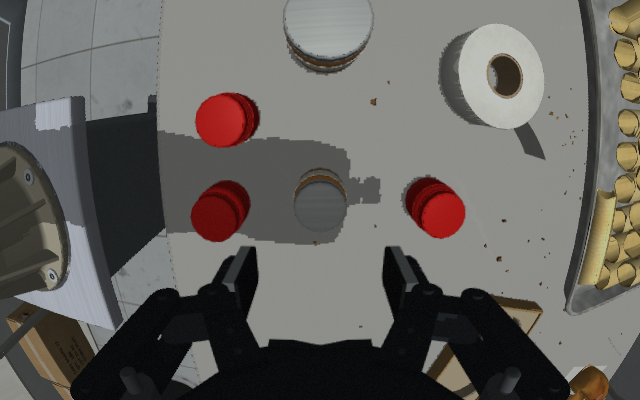

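The second stray jar is at (320,203), measured at (0.4325, 0.064). Both reds are well clear of the fingers at this opening. I pick it.

>>> {"name": "send_rows", "arguments": {
  "series": [0.05,0.05,3,0,0,0,0.75,0.05,0.05,6,0,0,0,0.75,0.05,0.05,9,0,0,0,0.75,0.05,0.05,10.5,0,0,0,0.75,0.05,0.05,10.9,0,0,0,0.75,0.05,0.05,10.9,0,0,0,0.75,0.05,0.05,10.9,0,0,0,0.4,0.05,0.05,10.9,0,0,0,0.4,0.05,0.05,10.9,0,0,0,0.4,0.05,0.05,10.9,0,0,0,0.4],
  "newtons": 40
}}

```text
clock: 16.63
tcp_pos: [0.4341, 0.063, 0.0236]
orientation: [0.001, 0.691, 0.723, 0.001]
wrist_force: [0.7, 0.3, 5.3]
finger_gap: 0.0433
```

>>> {"name": "send_rows", "arguments": {
  "series": [0,0,0,0,0,0,0.4,0,0,0,0,0,0,0.4]
}}

```text
clock: 16.8
tcp_pos: [0.4341, 0.063, 0.0236]
orientation: [0.001, 0.691, 0.723, 0.001]
wrist_force: [-0.0, 0.9, 7.9]
finger_gap: 0.0429
```

>>> {"name": "send_rows", "arguments": {
  "series": [0,0,-1,0,0,0,0.4,0,0,-3,0,0,0,0.4,0,0,-6,0,0,0,0.4,0,0,-9.5,0,0,0,0.4,0,0,-12,0,0,0,0.4,0,0,-13,0,0,0,0.4,0,0,-13,0,0,0,0.4]
}}

```text
clock: 17.38
tcp_pos: [0.4346, 0.0628, 0.1554]
orientation: [0.002, 0.691, 0.723, 0.002]
wrist_force: [0.6, 0.2, -1.9]
finger_gap: 0.0429
```

```bash
python3 - <<'E'
from h import *
s=get_state();print(s['finger_gap'],s['wrist_force'].round(2))
goto(.529,.311,.15,93)
E
```

```text
0.04290843119958936 [ 0.58  0.22 -1.87]
goto [0.529, 0.311, 0.15, 93] shift cm [24.37 10.56  0.59] turn [ 0.3  0.  -0.4] now th 92.6 [0.4346 0.0628 0.1554] q [-0.04  0.09 -0.43  1.05 -0.    1.49] t 17.38
```

>>> {"name": "send_rows", "arguments": {
  "series": [2,0.9,0,0,0,0,0.4,5,2.2,0,0,0,0,0.4,8.5,3.7,0,0,0,0,0.4,12,5.2,0,0,0,0,0.4,15.5,6.7,0,0,0,0,0.4,19,8.2,0,0,0,0,0.4,22,9.5,0,0,0,0,0.4,24,10.3,0,0,0,0,0.4,24.4,10.5,0,0,0,0,0.4,24.4,10.5,0,0,0,0,0.4]
}}

```text
clock: 18.22
tcp_pos: [0.5257, 0.3124, 0.1502]
orientation: [-0.0, 0.69, 0.724, -0.001]
wrist_force: [0.3, -1.0, -1.7]
finger_gap: 0.0431
```

>>> {"name": "send_rows", "arguments": {
  "series": [0,0,0,0,0,0,0.4,0,0,0,0,0,0,0.4]
}}

```text
clock: 18.38
tcp_pos: [0.5255, 0.3101, 0.1515]
orientation: [-0.0, 0.691, 0.723, -0.001]
wrist_force: [-0.8, 0.0, -1.0]
finger_gap: 0.0432
```

```bash
python3 - <<'E'
from h import *
c=camera_info('wrist');im=read_camera('wrist')
fitjars('wrist','small_jar_a',.022,.058,c)
overlay(im,(.5255,.377),3,.082,.214,.02,(-.066,0,.066),.028,c)
cv2.imwrite('pics/w7.png',im)
goto(.529,.311,.15,93)
E
```

```text
small_jar_a 0.78 [324. 118.] (array([0.5248, 0.3768]), np.float64(0.819))
small_jar_a 0.56 [320. 265.] (array([0.5264, 0.2618]), np.float64(0.341))
small_jar_a 0.52 [190. 380.] (array([ 0.3498, -0.0079]), np.float64(0.189))
pocket -0.066 [0.529  0.3111]
pocket 0 [0.5255 0.377 ]
pocket 0.066 [0.522  0.4429]
goto [0.529, 0.311, 0.15, 93] shift cm [0.08 0.31 0.22] turn [-0.   0.  -0.5] now th 92.5 [0.5259 0.3101 0.1522] q [ 0.4   0.41 -0.    1.15 -0.    1.93] t 18.48
```

View pics/w7.png

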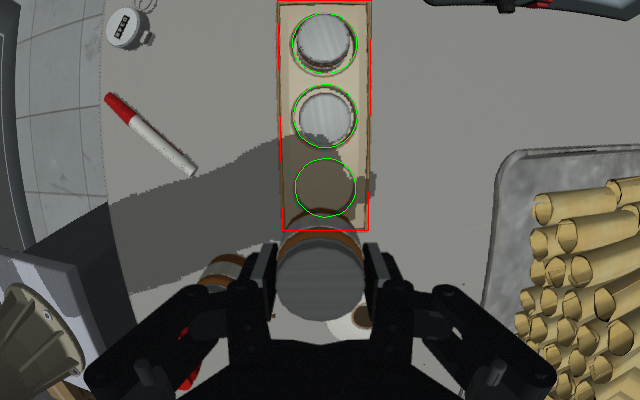

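The first jar sits in the middle pocket at (325,118), and the overlay fits the tray. I lower the second jar into the pocket at y = -66.

>>> {"name": "send_rows", "arguments": {
  "series": [0.05,0.28,2,0,0,0,0.4,0.05,0.28,5,0,0,0,0.4,0.05,0.28,8,0,0,0,0.4,0.05,0.28,9,0,0,0,0.4,0.05,0.28,9,0,0,0,0.4,0.05,0.28,9,0,0,0,0.4]
}}

```text
clock: 18.98
tcp_pos: [0.529, 0.3114, 0.0627]
orientation: [-0.0, 0.691, 0.723, -0.0]
wrist_force: [0.5, 0.5, -0.7]
finger_gap: 0.043
```

```bash
python3 - <<'E'
from h import *
goto(.5287,.3105,.0266,93)
E
```

```text
goto [0.5287, 0.3105, 0.0266, 93] shift cm [-0.09 -0.03  3.61] turn [-0.   0.  -0.4] now th 92.6 [0.529  0.3114 0.0627] q [ 0.4   0.48 -0.13  0.96 -0.    1.93] t 18.98
```

>>> {"name": "send_rows", "arguments": {
  "series": [-0.05,0,1.5,0,0,0,0.4,-0.05,0,2.6,0,0,0,0.4,-0.05,0,3.1,0,0,0,0.4,-0.05,0,3.4,0,0,0,0.4,-0.05,0,3.5,0,0,0,0.4,-0.05,0,3.6,0,0,0,0.4,-0.05,0,3.65,0,0,0,0.4,-0.05,0,3.65,0,0,0,0.4]
}}

```text
clock: 19.65
tcp_pos: [0.5294, 0.3118, 0.0267]
orientation: [0.0, 0.691, 0.723, 0.0]
wrist_force: [-1.0, 0.2, 3.0]
finger_gap: 0.0426
```

>>> {"name": "send_rows", "arguments": {
  "series": [0,0,0,0,0,0,0.4]
}}

```text
clock: 19.73
tcp_pos: [0.5294, 0.3117, 0.0267]
orientation: [0.0, 0.691, 0.723, 0.0]
wrist_force: [-2.9, -0.5, 5.6]
finger_gap: 0.0429
```

>>> {"name": "send_rows", "arguments": {
  "series": [0,0,0,0,0,0,0.7,0,0,0,0,0,0,0.7,0,0,0,0,0,0,0.7,0,0,-1,0,0,0,0.75,0,0,-4,0,0,0,0.75,0,0,-8,0,0,0,0.75,0,0,-12,0,0,0,0.75,0,0,-13,0,0,0,1,0,0,-13,0,0,0,1,0,0,-13,0,0,0,1]
}}

```text
clock: 20.57
tcp_pos: [0.5297, 0.3118, 0.157]
orientation: [0.001, 0.691, 0.723, 0.001]
wrist_force: [-0.4, -0.4, -0.4]
finger_gap: 0.0853
```

```bash
python3 - <<'E'
from h import *
goto(.431,.2,.15,77)
E
```

```text
goto [0.431, 0.2, 0.15, 77] shift cm [-10.72 -10.37   0.66] turn [ 0.1 -0.1 15.6] now th 92.6 [0.5297 0.3118 0.157 ] q [ 0.4   0.42  0.01  1.16 -0.    1.93] t 20.57
```

>>> {"name": "send_rows", "arguments": {
  "series": [-2.7,-2.6,0.5,0,0,5,1,-5.4,-5.2,0.5,0,0,10,1,-8.1,-7.8,0.5,0,0,15.6,1,-10.7,-10.3,0.5,0,0,15.6,1,-10.7,-10.3,0.5,0,0,15.6,1,-10.7,-10.3,0.5,0,0,15.6,1,-10.7,-10.3,0.5,0,0,15.6,1]
}}

```text
clock: 21.15
tcp_pos: [0.4308, 0.1998, 0.1499]
orientation: [-0.0, 0.783, 0.622, -0.0]
wrist_force: [-0.1, 0.6, 0.4]
finger_gap: 0.0855
```

```bash
python3 - <<'E'
from h import *
c=camera_info('wrist');im=read_camera('wrist')
fitjars('wrist','large_jar',.031,.076,c)
cv2.imwrite('pics/w8.png',im)
goto(.431,.2,.024,77)
E
```

```text
large_jar 0.82 [321. 201.] (array([0.4306, 0.2008]), np.float64(0.908))
large_jar 0.53 [405.  44.] (array([0.533 , 0.3221]), np.float64(0.455))
goto [0.431, 0.2, 0.024, 77] shift cm [-0.06 -0.06 12.63] turn [-0.  0.  0.] now th 77.0 [0.4318 0.2004 0.1503] q [ 0.27  0.17 -0.35  1.06  0.    2.06] t 21.25
```

View pics/w8.png

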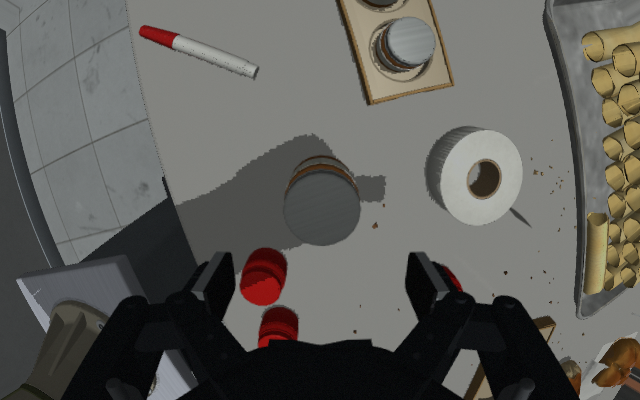

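The large jar is centred at (321,207) between the open fingers, and the second small jar stands in its pocket at (405,44). I descend and grip.

>>> {"name": "send_rows", "arguments": {
  "series": [0,-0.05,3,0,0,0,1,0,-0.05,6,0,0,0,1,0,-0.05,9,0,0,0,1,0,-0.05,11.5,0,0,0,1,0,-0.05,12.4,0,0,0,1,0,-0.05,12.6,0,0,0,1,0,-0.05,12.6,0,0,0,1,0,-0.05,12.6,0,0,0,0.6,0,-0.05,12.6,0,0,0,0.6,0,-0.05,12.6,0,0,0,0.6],
  "newtons": 60
}}

```text
clock: 22.08
tcp_pos: [0.4324, 0.2006, 0.0266]
orientation: [0.001, 0.783, 0.623, 0.002]
wrist_force: [0.1, -0.1, 3.5]
finger_gap: 0.0608
```

>>> {"name": "send_rows", "arguments": {
  "series": [0,0,0,0,0,0,0.6,0,0,0,0,0,0,0.6,0,0,0,0,0,0,0.6]
}}

```text
clock: 22.33
tcp_pos: [0.4324, 0.2006, 0.0266]
orientation: [0.001, 0.783, 0.623, 0.002]
wrist_force: [0.7, -0.2, 6.4]
finger_gap: 0.0608
```

>>> {"name": "send_rows", "arguments": {
  "series": [0,0,-1,0,0,0,0.6,0,0,-3,0,0,0,0.6,0,0,-6,0,0,0,0.6,0,0,-9.5,0,0,0,0.6,0,0,-13,0,0,0,0.6,0,0,-15,0,0,0,0.6,0,0,-15,0,0,0,0.6,0,0,-15,0,0,0,0.6]
}}

```text
clock: 23.0
tcp_pos: [0.4312, 0.2003, 0.1755]
orientation: [0.001, 0.783, 0.623, 0.001]
wrist_force: [-0.4, -0.5, -5.0]
finger_gap: 0.0609
```

```bash
python3 - <<'E'
from h import *
s=get_state();print(s['finger_gap'],s['wrist_force'].round(2))
goto(.63,-.20,.17,76.5)
E
```

```text
0.06088351389017658 [-0.38 -0.45 -5.02]
goto [0.63, -0.2, 0.17, 76.5] shift cm [-34.53  28.37   0.58] turn [ 0.1 -0.1  0.5] now th 77.0 [0.4312 0.2003 0.1755] q [ 0.27  0.15 -0.31  1.11 -0.    2.06] t 23.0
```

>>> {"name": "send_rows", "arguments": {
  "series": [-1.5,1.2,0,0,0,0,0.6,-4,3.3,0,0,0,0,0.6,-7,5.7,0,0,0,0,0.6,-10,8.2,0,0,0,0,0.6,-13,10.7,0,0,0,0,0.6,-16,13.2,0,0,0,0,0.6,-19,15.6,0,0,0,0,0.6,-22,18.1,0,0,0,0,0.6,-25,20.6,0,0,0,0,0.6,-28,23,0,0,0,0,0.6]
}}

```text
clock: 23.83
tcp_pos: [0.5907, -0.1258, 0.1714]
orientation: [-0.002, 0.783, 0.622, -0.001]
wrist_force: [0.2, 0.6, -3.5]
finger_gap: 0.0609
```

>>> {"name": "send_rows", "arguments": {
  "series": [-2.5,2.1,0,0,0,0,0.6,-4.5,3.8,0,0,0,0,0.6,-6,5,0,0,0,0,0.6,-6.5,5.4,0,0,0,0,0.6,-6.5,5.4,0,0,0,0,0.6,-6.5,5.4,0,0,0,0,0.6,-6.5,5.4,0,0,0,0,0.6]
}}

```text
clock: 24.42
tcp_pos: [0.6287, -0.1984, 0.1735]
orientation: [-0.001, 0.782, 0.623, -0.001]
wrist_force: [-0.6, 0.4, -4.1]
finger_gap: 0.061
```

```bash
python3 - <<'E'
from h import *
c=camera_info('wrist');im=read_camera('wrist')
for d in silhouettes('wrist','large_jar_tray')[:1]:
    k=max(cv2.findContours(d['pixels'].astype(np.uint8),0,2)[0],key=len)[:,0].astype(float)
    cc,sz,an=cv2.minAreaRect(px2w('wrist',k,.022,c)[:,:2].astype(np.float32));print(round(d['p'],2),np.round(d['box']),np.round(cc,4),np.round(sz,3),round(an,1))
overlay(im,(.652,-.1585),-13.5,.106,.196,.022,(-.045,.045),.038,c)
cv2.imwrite('pics/w9.png',im)
goto(.6415,-.2023,.17,76.5)
E
```

```text
0.55 [279.  41. 117. 194.] [ 0.6518 -0.1595] [0.197 0.108] 76.7
pocket -0.045 [ 0.6415 -0.2023]
pocket 0.045 [ 0.6625 -0.1147]
goto [0.6415, -0.2023, 0.17, 76.5] shift cm [-0.11  1.29  0.45] turn [-0.1 -0.   0.6] now th 77.1 [ 0.6292 -0.1984  0.1745] q [-0.43  0.5   0.19  1.26  0.    1.37] t 24.52
```

View pics/w9.png

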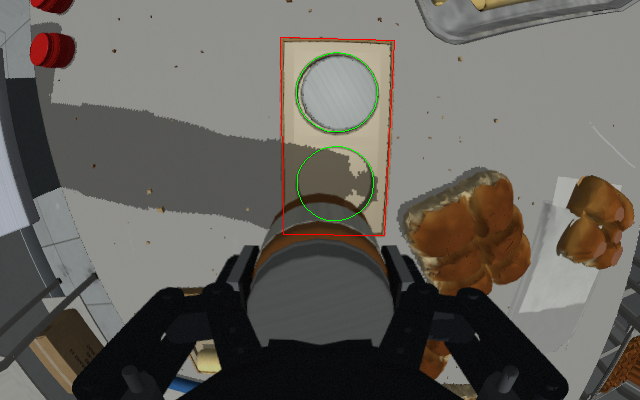

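The overlay fits the large tray, whose free pocket is at (336,184), or (0.6415, -0.203) in the world. The bread at (465,230) is near the right finger, so I'll check how much room there is before lowering.

```bash
python3 - <<'E'
from h import *
c=camera_info('wrist')
t=np.radians(-13.5);M=np.array([[np.cos(t),-np.sin(t)],[np.sin(t),np.cos(t)]])
for z in(0,.04):
    for uv in((402,213),(405,240),(430,195),(490,170)): print(z,uv,((px2w('wrist',uv,z,c)[0,:2]-[.652,-.159])@M).round(3))
goto(.6415,-.203,.0296,76.5)
E
```

```text
0 (402, 213) [ 0.078 -0.082]
0 (405, 240) [ 0.085 -0.116]
0 (430, 195) [ 0.109 -0.061]
0 (490, 170) [ 0.184 -0.029]
0.04 (402, 213) [ 0.066 -0.068]
0.04 (405, 240) [ 0.073 -0.097]
0.04 (430, 195) [ 0.094 -0.049]
0.04 (490, 170) [ 0.159 -0.022]
goto [0.6415, -0.203, 0.0296, 76.5] shift cm [-0.18  1.32 14.49] turn [-0.1 -0.   0.6] now th 77.1 [ 0.6292 -0.1984  0.1745] q [-0.43  0.5   0.19  1.26  0.    1.37] t 24.52
```

The bread is clear of the fingers, so I lower the jar.

>>> {"name": "send_rows", "arguments": {
  "series": [-0.1,1.3,0,0,0,0.5,0.6,-0.1,1.3,3,0,0,0.5,0.6,-0.1,1.3,6,0,0,0.5,0.6,-0.1,1.3,9,0,0,0.5,0.6,-0.1,1.3,10.5,0,0,0.5,0.6,-0.1,1.3,10.8,0,0,0.5,0.6,-0.1,1.3,10.8,0,0,0.5,0.6,-0.1,1.3,10.8,0,0,0.5,0.6]
}}

```text
clock: 25.18
tcp_pos: [0.643, -0.2036, 0.0683]
orientation: [0.001, 0.785, 0.619, 0.0]
wrist_force: [0.2, 0.5, -3.0]
finger_gap: 0.0607
```

```bash
python3 - <<'E'
from h import *
goto(.6415,-.203,.0296,76.5)
E
```

```text
goto [0.6415, -0.203, 0.0296, 76.5] shift cm [ 0.02 -0.17  3.87] turn [0.1 0.  0.1] now th 76.6 [ 0.643  -0.2036  0.0683] q [-0.43  0.59  0.06  1.05 -0.    1.38] t 25.18
```

>>> {"name": "send_rows", "arguments": {
  "series": [0,-0.1,1.5,0,0,0,0.6,0,-0.1,2.6,0,0,0,0.6,0,-0.1,3.2,0,0,0,0.6,0,-0.1,3.5,0,0,0,0.6,0,-0.1,3.7,0,0,0,0.6,0,-0.1,3.8,0,0,0,0.6,0,-0.1,3.85,0,0,0,0.6,0,-0.1,3.85,0,0,0,0.6]
}}

```text
clock: 25.85
tcp_pos: [0.6412, -0.2037, 0.0296]
orientation: [0.0, 0.785, 0.619, 0.0]
wrist_force: [-4.5, 2.1, 4.7]
finger_gap: 0.0611
```

>>> {"name": "send_rows", "arguments": {
  "series": [0,0,0,0,0,0,0.6]
}}

```text
clock: 25.93
tcp_pos: [0.6413, -0.2037, 0.0296]
orientation: [0.0, 0.785, 0.619, 0.0]
wrist_force: [-5.3, 1.8, 6.3]
finger_gap: 0.0609
```

On the floor; I release and rise.

>>> {"name": "send_rows", "arguments": {
  "series": [0,0,0,0,0,0,0.88,0,0,0,0,0,0,0.88,0,0,0,0,0,0,0.88,0,0,-1,0,0,0,0.88,0,0,-4,0,0,0,0.88,0,0,-8,0,0,0,0.88,0,0,-12,0,0,0,0.88,0,0,-15,0,0,0,0.88,0,0,-18,0,0,0,0.88,0,0,-18,0,0,0,0.88]
}}

```text
clock: 26.77
tcp_pos: [0.6444, -0.2049, 0.2172]
orientation: [0.006, 0.785, 0.619, 0.003]
wrist_force: [0.3, -0.6, 0.7]
finger_gap: 0.0752
```

```bash
python3 - <<'E'
from h import *
get_state();c=camera_info('wrist');im=read_camera('wrist')
fitjars('wrist','large_jar',.031,.079,c)
overlay(im,(.652,-.159),-13.5,.106,.196,.022,(-.045,.045),.038,c)
t=read_camera('top');cv2.imwrite('pics/end.png',np.hstack([cv2.resize(im[:320,150:500],None,fx=1,fy=1),cv2.resize(t[110:270,140:500],None,fx=1.25,fy=2)[:320]]))
ct=camera_info('top');fitjars('top','small_jar_a',.022,.055,ct);fitjars('top','wafer_centre',.03,.02,ct)
E
```

```text
large_jar 0.63 [315. 182.] (array([ 0.6402, -0.2037]), np.float64(0.91))
pocket -0.045 [ 0.6415 -0.2028]
pocket 0.045 [ 0.6625 -0.1152]
small_jar_a 0.67 [304. 186.] (array([0.5336, 0.06  ]), np.float64(0.765))
small_jar_a 0.61 [280. 248.] (array([0.3568, 0.1278]), np.float64(0.843))
small_jar_a 0.56 [306. 251.] (array([0.3514, 0.056 ]), np.float64(0.645))
small_jar_a 0.53 [216. 187.] (array([0.5295, 0.3155]), np.float64(0.939))
small_jar_a 0.47 [194. 188.] (array([0.5226, 0.377 ]), np.float64(0.732))
```

View pics/end.png

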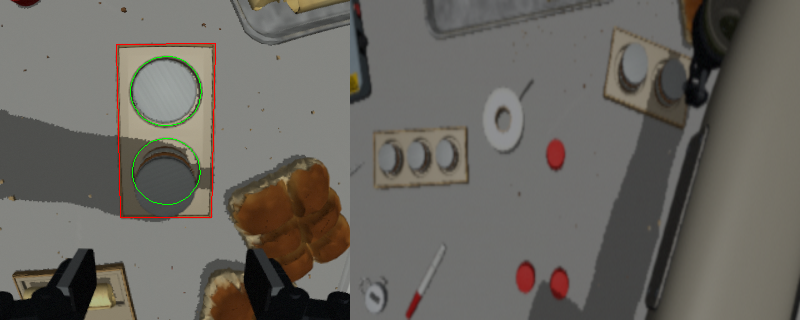

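The picture shows both large jars upright in their tray and all three small jars in theirs; the arm hides the roll tray. Handing in.

```bash
python3 -c "
from workcell import *
print(get_state()['clock'],hand_in())"
```

```text
the job is handed in; nothing more can be done
27.0167 None
```

All four strays are in the empty pockets of their own trays. Each was lowered to the pocket floor before release, and the job was handed in at 27 s; no verdict was reported.

Last checks against the estimated pocket centres:

| Piece | Checked with | Offset from pocket centre |
|---|---|---|
| Wafer roll | wrist camera, after release | about 1 mm, aligned to within 1° |
| Large jar | wrist camera | about 2 mm |
| Small jar, middle pocket | wrist camera | about 1 mm (top view read about 3 mm) |
| Small jar, y = -66 mm pocket | top camera only | about 4.5 mm |

- **Floor contact:** the wrist force showed the jars touching their pocket floors before I let go. The roll gave no force reading, so I set its height from the tool position alone and did not measure it otherwise.
- **Packed pieces:** the packed jars looked undisturbed in the last picture.
- **Not rechecked:** the arm hid the roll tray in the final top picture, so both rolls were last seen right after the roll was placed, and looked fine then.
- **Mended grip:** the first grip on the roll sat too high, so I opened, lowered the fingers about 5 mm and gripped again.

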